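# Fit the sprung grow-light bar between its two holders

### The job

Pick up the LED grow-light bar lying on the bench and fit it into the stand over the seedlings: put one of its end pins into the recess of a holder, press the bar against its spring until the other pin passes the facing holder, bring the bar level and let the spring push that pin home, so that the bar hangs level and free with a pin in each recess, its white light face down as it lay. Press gently: the plastic holders crack if the bar is forced once its spring has bottomed out, and the pots, jar and tools round about stay where they are.

Things in the scene. Friction and masses are not known exactly. Their poses are not given: they have to be found in the camera images.
- lamp: The LED grow-light bar, loose on the bench, 0.2 to 0.36 kg: aluminium housing 140 x 28 x 30 mm (long along its own x, z up), white light face underneath. Origin: centre of the housing's underside. A round-nosed steel pin, 10 mm thick, stands out of each end, 18 mm above the underside: sprung at +x, rigid at -x. Tip to tip 200 mm free, 179.5 mm fully compressed. Grip it across its 28 mm.
- sprung_tip (a point): Outermost point of the sprung pin, on its axis; moves with the pin. The longer pin: 36 mm out of the housing at rest (106 mm from the bar's origin along +x). It goes up to 20.5 mm into the housing against a spring of 1 N plus 0.6 N per mm (13 N at the end of its travel, then solid).
- rigid_tip (a point): Outermost point of the rigid pin, on its axis. The shorter pin: 24 mm out of the housing (94 mm from the bar's origin along -x).
- stand: The light stand, fixed: a green foot 150 x 270 x 12 mm (long along its own y, z up) with a black seedling tray on it, leaves up to 85 mm high. Origin: centre of the foot's underside. Over it two like grey plastic holders on green posts, joined below as one yoke, face each other along y with inner faces 174 mm apart. Each is 40 mm wide (x), 18 mm deep (y) and reaches from 125 to 166 mm above the bench.
- recess_left (a point): The mark for the holder at the stand's +y: x = 0, y = +87, 150 mm above the bench, in the holder's inner face if the yoke were centred. The yoke is clamped up to 12 mm off centre, toward +y or -y, both holders together; this offset is NOT in any measured pose: feel for it or look. The clamp does not yield to gentle forces.
- recess_right (a point): The like mark for the holder at -y (y = -87), equally off by the yoke's offset. In each inner face, level with the mark, is a square blind recess 16 x 16 mm, 10 mm deep. The recess floors are 194 mm apart: seated in both, the bar is compressed by 6 mm; to pass a holder's inner face, by 16 mm. Either pin may go in either holder.
- pot_a: Bystander, to be left alone: a black plant pot, 72 mm wide, beyond the stand. Origin: on its underside.
- pot_b: Bystander, to be left alone: a terracotta plant pot, 64 mm wide and 55 mm high (leaves to about 90 mm), beside the bar, its axis at least 115 mm from the bar's axis. Origin: on its underside.
- brush: Bystander, to be left alone: a hand brush, 170 mm long, lying before the stand. Origin: on its underside.
- tub: Bystander, to be left alone: a jar, 68 mm wide, 60 mm high, at the near right. Origin: on its underside.
- driver: Bystander, to be left alone: a screwdriver lying at the right. Origin: on its underside.
Mind the look-alikes: they are no part of the job. What is shaped like the lamp but blue is not meant.

How it is judged:
On the way, in this order (a step that is already met when the one before it is completed fails the run):
1. the bar is lifted clear of the bench (height (world z) of lamp above 0.06 m and contact force between the fingers and lamp above 0.001 N), for 0.1 s.
2. the bar is pressed against a holder and its spring is compressed by at least 15 mm (distance between sprung_tip and rigid_tip below 0.185 m and contact force between lamp and stand above 2 N), for 0.1 s.
At the end, for the whole second after the job is handed in: The bar hangs in the stand with a pin in each recess: both pin tips 150 mm (within 4.5 mm) above the stand's underside and within 4.5 mm of the plane x = 0 of the stand, 190 to 196.5 mm apart (seated: 194), the light face down within 0.25 rad, the bar at rest and borne by the holders (z of sprung_tip in the frame of stand between 0.1455 and 0.1545 m and x of sprung_tip in the frame of stand between -0.0045 and 0.0045 m and z of rigid_tip in the frame of stand between 0.1455 and 0.1545 m and x of rigid_tip in the frame of stand between -0.0045 and 0.0045 m and distance between sprung_tip and rigid_tip between 0.19 and 0.1965 m and angle between lamp's own z axis and vertical below 0.25 rad and linear speed of lamp below 0.01 m/s and contact force between lamp and stand above 0.5 N); the robot touches nothing.
It fails at once if the bar, while gripped, presses on the stand with more than 20 N (contact force between lamp and stand above 20 N and contact force between the fingers and lamp above 1 N).
It fails at once if the arm or fingers push on the stand with more than 15 N (contact force between any of the arm, the fingers and stand above 15 N).
It fails at once if a loose pot, jar or tool is moved by more than 30 mm (distance of any of pot_a, pot_b, brush, tub, driver from where it was at the start of the episode above 0.03 m).
It also fails if it takes over 51 s, if anything falls off the work surface, if the arm or the gripper's body presses on something with over 40 N, if the wrist force passes 120 N, or if a joint passes its speed limit or range.

### The arm

A 7-joint arm with a two-finger parallel gripper is mounted at the origin on the work surface. World frame = base frame: x ahead of the robot, y to its left, z up, the work surface at z = 0. Lengths are in m, angles in rad, forces in N, time in s.
With the tool pointing down it reaches from about 0.425 to 0.975 m from the base axis. Payload 16.7 kg.
Tool frame: the origin (TCP) lies between the finger pads; the fingertips stand ahead of it and the grasp point (between the pads) lies 3 mm ahead of it (manip.tcp_to_tips is the z of the fingertips in the tool frame, in m); z points along the fingers, y is the line along which they close (so a half turn about z gives the same grasp; the last joint's range is limited). The gripper opens to 85 mm and grips with 20 to 120 N. Pads are 22 mm wide; open, the fingers measure 114 mm over their backs; the gripper's body (76 mm by 85 mm) begins 54 mm behind the grasp point. The pads swing forward as they close: fully open they stand 13 mm farther back than shut.
Start: joints at [1.02, 0.426, 0.074, 1.606, -0.034, 1.111, -0.067], TCP at [0.263, -0.621, 0.253] pointing down, gripper open.
Joint ranges: [-2.85, 2.85], [-0.5, 2.14], [-1.23, 1.37], [0.21, 2.46], [-1.02, 4.16], [0.16, 2.05], [-2.73, 2.73]. Speed limits (rad/s): [1.89, 1.89, 2.39, 2.39, 3.01, 3.01, 3.01].

### API

Orientations are given as a unit quaternion [x, y, z, w].
In Python, from rig import manip, snapshot, job, search_frame, status gives the robot as it stands. Calls block until the motion is done:
- manip.move_pose(position, orientation): joint-space move of the TCP to a pose.
- manip.move_l(position, speed=0.15, ori=None, max_force=None): straight line of the TCP; ori=None keeps the orientation; speed is the mean speed in m/s. With max_force (N) it stops when the force on the tool has changed by that much, and returns True; else False.
- manip.goto_joints(angles): joint-space move.
- manip.gripper_open() and manip.close_gripper(grip_force=None): open the fingers fully, or close them until they stop; grip_force is the grip in N (None keeps the last).
- manip.sleep(seconds).
- manip.inverse_kinematics(position, orientation): joint angles nearest the present ones, or None.
- snapshot(name): name is "scene" or "top" or "wrist"; returns a dict with "pixels" (384x512x3 uint8, red, green, blue), "camera_matrix" (3x3 intrinsics, pixels), "R" (3x3) and "t" (3): a world point X has camera coordinates R X + t; the wrist camera has in their place "T_tool_cam" (4x4, takes a point from camera to tool coordinates, whose origin is the TCP and whose axes are the flange's). Camera axes: x right, y down, z forward; pixel columns grow to the right and rows downward; lengths in m; the calibration is good to about 2 mm. The wrist camera is an equidistant fisheye: a pixel r from the principal point sees the ray r / f radians off the axis. A picture is of the moment at which its call begins: read the wrist's pose just before it. There is no depth.
A pose or a line that the arm cannot do raises manip.IKError and nothing moves.
- job.hand_in(): hands the job in; it is judged then, once.
Trained networks look in a picture, given as the dict that the camera call returned (one of the last four; its "shot" number tells which), for a name from the list of things; names that differ only in an ending like _2 or _b are one class to them, and where a whole thing is asked for, a point or a joint stands for the part that bears it (a point fixed in the world has none). Each returns a list of dicts, best first, with "p" (0 to 1); they miss things now and then, are a little off and sometimes report something else, mostly with a low value. They report only what shows in the picture. A call takes as long as a camera call. They do not tell look-alikes from the thing itself.
- search_frame(picture, query): "at" ([column, row] in pixels, amid what is visible of it).
Readings, each from a call of its own:
- status.get_time_s(): time.
- status.get_q(): joint angles.
- status.get_joint_velocities(): joint speeds.
- status.get_joint_efforts(): joint torques, N m.
- status.get_tcp_pos(): TCP position.
- status.get_orientation(): TCP orientation.
- status.get_ft_force(): force on the tool from outside, world axes, zero at the start.
- status.get_torque(): the same for the moment, N m.
- status.get_width(): finger opening in m.
- status.get_grip_force(): force on a finger pad.
Only numpy, scipy, OpenCV 4.12 (cv2) and the standard library are available. Lean on these libraries where they do the work, as an engineer would, in place of code of your own. Each camera call takes 0.05 s, during which the arm holds its last target. There are 200 camera calls.

## Working session

There is one attempt and no reset: what is moved stays moved. The work goes in short steps, each a Python script; the robot and the scene stay as the last script left them, time stands still between calls to the robot, and variables do not carry over. Pictures are saved under pics/ and viewed, at most 10 in all, crops included, and the job is handed in when it is done.

```bash
mkdir -p pics; python3 - <<'E'
from rig import manip, snapshot, job, search_frame, status
import cv2,numpy as np
for n in ["scene","top"]:
    s=snapshot(n); cv2.imwrite(f"pics/{n}0.png",cv2.resize(s["pixels"][:,:,::-1],(800,600),interpolation=cv2.INTER_CUBIC))
    np.savez(f"pics/{n}0.npz",**{k:np.array(v) for k,v in s.items()})
    print(n,s["camera_matrix"],s["R"],s["t"])
    for q in ["lamp","stand","sprung_tip","rigid_tip","pot_b"]:
        print(q,[(d["at"],round(d["p"],2)) for d in search_frame(s,q)][:3])
print(status.get_time_s(),manip.tcp_to_tips,status.get_orientation(),status.get_tcp_pos())
E
```

```text
scene [[436.459783     0.         253.07682602]
 [  0.         436.459783   195.76816698]
 [  0.           0.           1.        ]] [[-0.55475576  0.83195778 -0.00960708]
 [ 0.49299866  0.31938997 -0.8092851 ]
 [-0.67022263 -0.45369184 -0.5873375 ]] [ 0.24599937 -0.19788361  2.07078859]
lamp [([383.6, 235.4], 0.92), ([282.5, 238.9], 0.9)]
stand [([201.0, 193.6], 0.88)]
sprung_tip []
rigid_tip [([381.2, 236.8], 0.93), ([282.9, 239.7], 0.6)]
pot_b [([167.9, 201.5], 0.93), ([255.4, 240.6], 0.83)]
top [[461.96400659   0.         256.01305851]
 [  0.         461.96400659 189.6740146 ]
 [  0.           0.           1.        ]] [[ 2.99446290e-04 -9.99990490e-01 -4.35097918e-03]
 [-9.98026358e-01 -2.56297055e-05 -6.27963999e-02]
 [ 6.27956912e-02  4.36119606e-03 -9.98016874e-01]] [0.06105366 0.55227503 1.70310655]
lamp [([212.8, 177.0], 0.8), ([129.9, 233.1], 0.67)]
stand [([320.8, 184.9], 0.71)]
sprung_tip []
rigid_tip [([132.0, 229.5], 0.89), ([214.5, 178.6], 0.65)]
pot_b [([336.4, 147.2], 0.89), ([231.9, 151.3], 0.59)]
0.6 0.022 [ 9.79993393e-01  1.99030020e-01 -2.71497336e-06 -2.13256097e-05] [ 0.26329879 -0.62149029  0.25330413]
```

View pics/scene0.png

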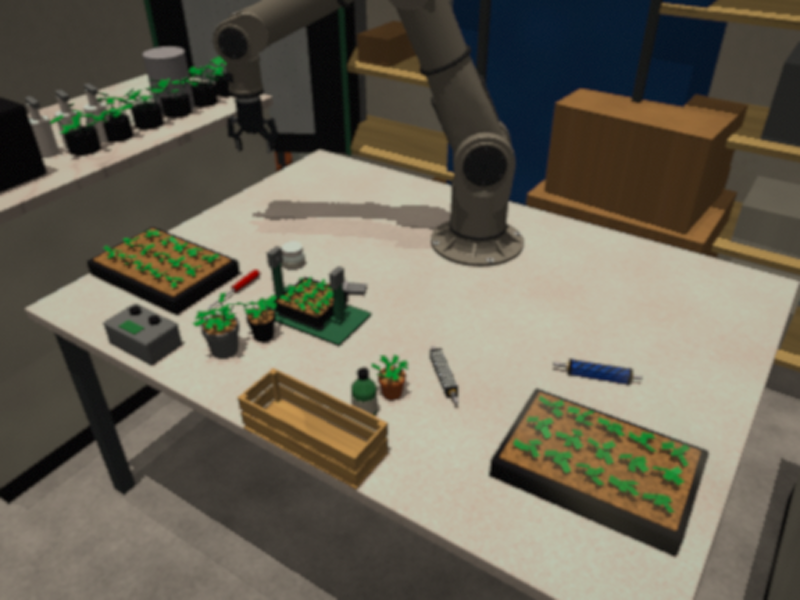

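View pics/top0.png

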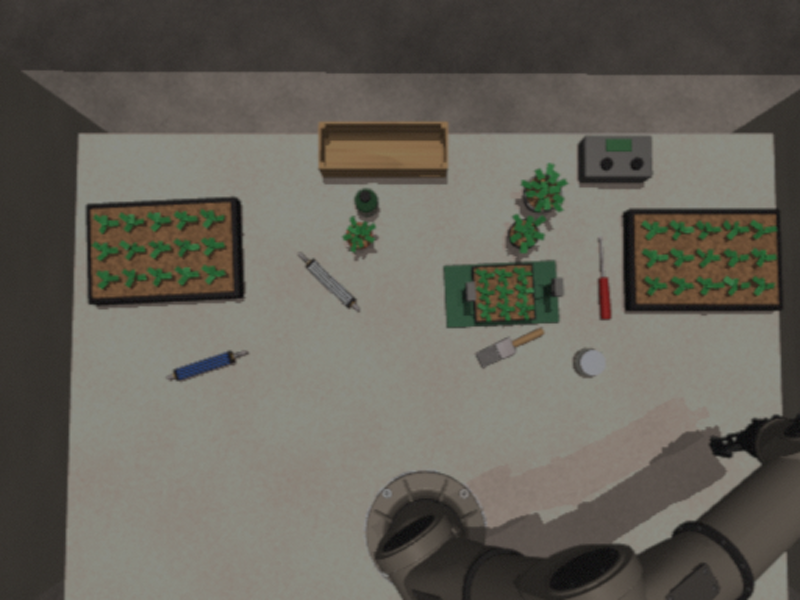

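Scene view: grey bar at about (445,375), blue look-alike at (600,371), stand at (320,305). Top view: bar from (301,254) to (358,311), stand foot at (502,294), pot_b at (360,236).

```bash
cat > h.py <<'E'
from rig import manip, snapshot, job, search_frame, status
import cv2,numpy as np
from scipy.spatial.transform import Rotation as Ro
def ray(s,px,T=None):
    K=s["camera_matrix"]
    d=np.array([(px[0]-K[0,2])/K[0,0],(px[1]-K[1,2])/K[1,1]])
    if T is None:
        R=np.array(s["R"]);t=np.array(s["t"]); return -R.T@t, R.T@np.r_[d,1]
    r=np.hypot(*d)+1e-12
    v=np.r_[d/r*np.sin(r),np.cos(r)]
    C=T@np.array(s["T_tool_cam"]); return C[:3,3],C[:3,:3]@v
def atz(s,px,z,T=None):
    o,v=ray(s,px,T); return o+v*(z-o[2])/v[2]
def tcpT():
    T=np.eye(4);T[:3,:3]=Ro.from_quat(status.get_orientation()).as_matrix();T[:3,3]=status.get_tcp_pos();return T
def down(yaw):  # tool x at yaw in world, z down
    return (Ro.from_euler('z',yaw)*Ro.from_euler('x',np.pi)).as_quat()
def wrist(name):
    T=tcpT(); s=snapshot("wrist"); cv2.imwrite(f"pics/{name}.png",cv2.resize(s["pixels"][:,:,::-1],(800,600),interpolation=cv2.INTER_CUBIC))
    np.savez(f"pics/{name}.npz",T=T,**{k:np.array(v) for k,v in s.items()}); return s,T
E
python3 - <<'E'
from h import *
s=dict(np.load("pics/top0.npz"))
f=.64
for n,p,z in [("lampA",(301,254),.018),("lampB",(358,311),.018),("lampmid",(330,283),.03),("potb",(360,237),.07),
  ("foot1",(445,265),.012),("foot2",(556,261),.012),("foot3",(446,328),.012),("foot4",(559,322),.012),("holdL",(471,291),.166),("holdR",(556,287),.166)]:
    print(n,atz(s,np.array(p)*f,z).round(4))
w=snapshot("wrist"); print(w["T_tool_cam"].round(3),w["camera_matrix"].round(1))
print(manip.inverse_kinematics([.6,-.16,.33],down(0)),manip.inverse_kinematics([.62,.2,.3],down(.75)))
E
```

```text
lampA [0.6538 0.2982 0.018 ]
lampB [0.5173 0.1612 0.018 ]
lampmid [0.5832 0.2271 0.03  ]
potb [0.6872 0.1539 0.07  ]
foot1 [ 0.628  -0.0466  0.012 ]
foot2 [ 0.6375 -0.3126  0.012 ]
foot3 [ 0.477  -0.0485  0.012 ]
foot4 [ 0.4914 -0.3178  0.012 ]
holdL [ 0.5546 -0.0941  0.166 ]
holdR [ 0.5634 -0.2791  0.166 ]
[[ 0.    -0.958 -0.286  0.073]
 [ 1.     0.    -0.001  0.   ]
 [ 0.001 -0.286  0.958 -0.121]
 [ 0.     0.     0.     1.   ]] [[297.3   0.  254.8]
 [  0.  297.3 193.1]
 [  0.    0.    1. ]]
[ 0.27293521  0.28697492 -0.14572679  1.63168421  0.04368489  1.2261171
 -1.45247657] [ 0.14609833  0.45075946 -0.7664396   1.5703761   0.32382112  1.25196526
 -1.49358238]
```

```bash
python3 - <<'E'
from h import *
manip.move_pose([.555,-.181,.30],down(0.047))
s,T=wrist("st1")
for q in ["stand","recess_left","recess_right"]: print(q,[(d["at"],d["p"]) for d in search_frame(s,q)][:3])
manip.move_pose([.585,.228,.25],down(.785))
s,T=wrist("la1"); print(tcpT()[:3,3])
for q in ["lamp","sprung_tip","rigid_tip"]: print(q,[(d["at"],d["p"],atz(s,d["at"],.018,T).round(4)) for d in search_frame(s,q)][:3])
q=status.get_q();print(q.round(3),status.get_time_s())
for y in [.047+1.5708,.047-1.5708]: print(manip.inverse_kinematics([.558,-.181,.25],down(y)))
E
```

```text
stand [([258.6, 160.0], 0.81)]
recess_left [([263.7, 160.9], 0.58)]
recess_right [([260.0, 160.3], 0.82)]
[0.58572834 0.22614744 0.25014874]
lamp [([32.1, 134.3], 0.91, array([0.3968, 0.497 , 0.018 ])), ([254.3, 161.9], 0.61, array([0.5898, 0.2316, 0.018 ]))]
sprung_tip [([250.1, 91.6], 0.56, array([0.6462, 0.2944, 0.018 ])), ([60.1, 153.5], 0.55, array([0.4112, 0.4375, 0.018 ]))]
rigid_tip [([253.3, 162.8], 0.78, array([0.5882, 0.2316, 0.018 ])), ([30.1, 132.3], 0.6, array([0.3964, 0.5022, 0.018 ]))]
[-0.126  0.387 -0.449  1.696  0.185  1.1   -1.418] 4.4917
[ 0.56035095  0.31804909 -0.43753237  1.78994606  0.15190122  1.06674353
  0.11544267]
[-0.30423347  0.32875503  0.63652523  1.84081132 -0.22386618  1.04408871
 -2.67443385]
```

View pics/st1.png

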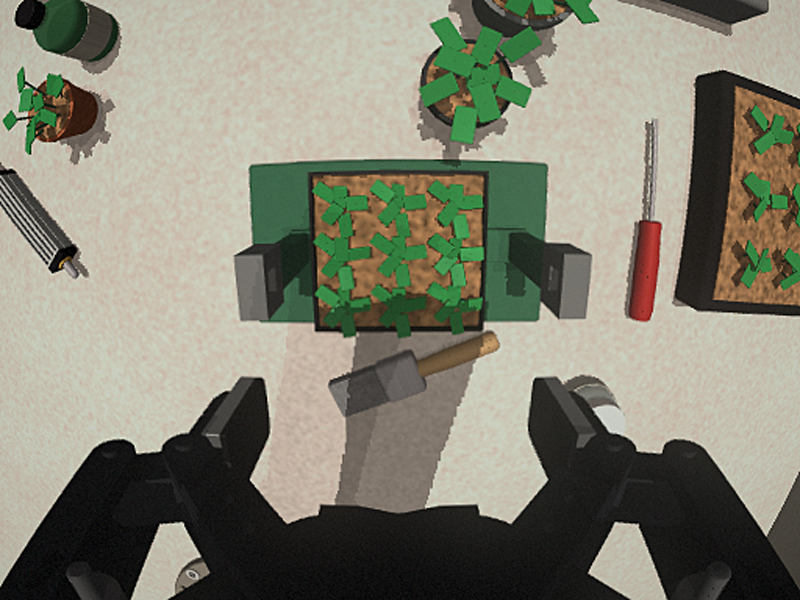

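View pics/la1.png

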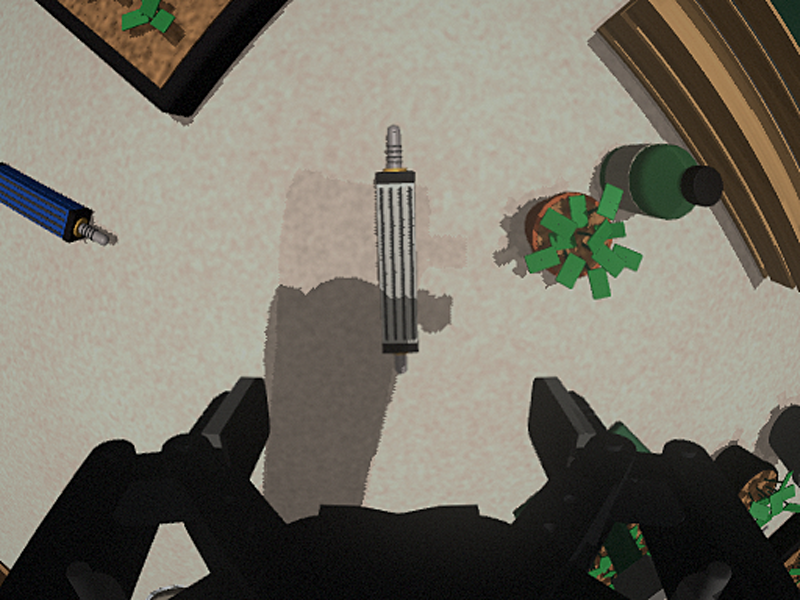

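Wrist view of the stand: left holder at about (255,285), right at (568,283). Wrist view of the bar: sprung (coiled) pin tip at (393,127), rigid pin tip at (400,372), so lamp +x points to far left (+x,+y). Zooming on the holders.

```bash
python3 - <<'E'
from h import *
d=np.load("pics/st1.npz"); p=d["pixels"][:,:,::-1]
L=p[145:215,140:210]; R=p[145:215,320:390]
cv2.imwrite("pics/hold.png",np.hstack([cv2.resize(a,(399,399),interpolation=cv2.INTER_NEAREST) for a in (L,R)]))
l=np.load("pics/la1.npz"); T=l["T"]; s=dict(l)
for n,px,z in [("spr",(393,125),.02),("rig",(401,374),.018),("capS1",(375,172),.03),("capS2",(413,171),.03),("capR1",(383,349),.03),("capR2",(418,349),.03)]:
    print(n,atz(s,np.array(px)*.64,z,T).round(4))
E
```

```text
spr [0.657  0.3029 0.02  ]
rig [0.5192 0.1572 0.018 ]
capS1 [0.6228 0.2871 0.03  ]
capS2 [0.6427 0.268  0.03  ]
capR1 [0.5287 0.1869 0.03  ]
capR2 [0.5483 0.1672 0.03  ]
```

View pics/hold.png

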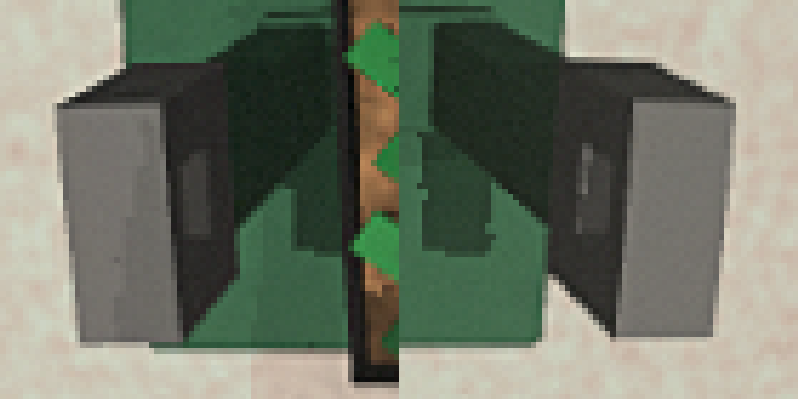

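```bash
python3 - <<'E'
from h import *
d=np.load("pics/st1.npz"); s=dict(d); T=d["T"]
f=lambda x,y,c:np.array([(x+.5)/5.7-.5+c,(y+.5)/5.7-.5+145])
L=[(60,104),(162,104),(183,341),(80,341)]; R=[(234,103),(335,103),(313,335),(216,335)]
A=np.array([atz(s,f(x,y,140),.166,T) for x,y in L]); B=np.array([atz(s,f(x,y,320),.166,T) for x,y in R])
print(A.round(4),B.round(4))
a=A[1:3].mean(0);b=B[[0,3]].mean(0);v=a-b
print("inner mids",a,b,np.linalg.norm(v),np.arctan2(-v[0],v[1]),"center",(a+b)/2, "edge yaw",[np.arctan2(*(e[0]-e[1])[[1,0]]) for e in ((A[1],A[2]),(A[0],A[3]),(B[0],B[3]),(B[1],B[2]))])
# recess centres on inner face z=.15
for p,c in [((195,195),140),((594,192),None)]:
    px=f(p[0],p[1],140) if c else f(p[0]-399,p[1],320)
    print(atz(s,px,.15,T))
E
```

```text
[[ 0.5755 -0.0857  0.166 ]
 [ 0.5759 -0.103   0.166 ]
 [ 0.5367 -0.1052  0.166 ]
 [ 0.5357 -0.0872  0.166 ]] [[ 0.5844 -0.2768  0.166 ]
 [ 0.5857 -0.2946  0.166 ]
 [ 0.5462 -0.2969  0.166 ]
 [ 0.5455 -0.2791  0.166 ]]
inner mids [ 0.55629097 -0.10410517  0.166     ] [ 0.56499802 -0.27794916  0.166     ] 0.17406189792574628 0.050043629604750964 center [ 0.5606445  -0.19102716  0.166     ] edge yaw [np.float64(0.05810286459898755), np.float64(0.03831116191553479), np.float64(0.06092087166569996), np.float64(0.05755461343596574)]
[ 0.55718692 -0.10369627  0.15      ]
[ 0.56588573 -0.2777785   0.15      ]
```

```bash
python3 - <<'E'
from h import *
o=down(.815); c=[.585,.2265]
manip.move_pose(c+[.10],o)
manip.move_l(c+[.026],speed=.08,max_force=8)
print(tcpT()[:3,3],status.get_ft_force())
manip.close_gripper(grip_force=90)
T0=tcpT();print(T0[:3,3],status.get_width(),status.get_grip_force())
manip.move_l([c[0],c[1],.25],speed=.15)
print(status.get_ft_force(),status.get_width(),status.get_time_s())
s,T=wrist("gr1")
print(T[:3,3])
E
```

```text
[0.58528397 0.22665553 0.02644167] [-0.22631549 -1.00135523 -0.58378236]
[0.5852562  0.22647619 0.0264376 ] 0.026632114260156672 89.7907367348671
[-0.46049724  0.168295   -3.53520436] 0.026270207665174045 8.4333
[0.58466696 0.22633115 0.2490877 ]
```

View pics/gr1.png

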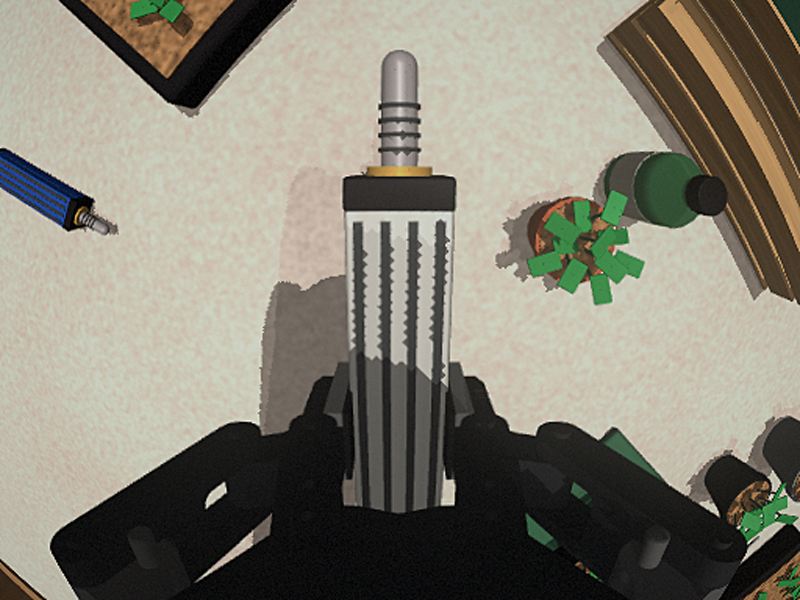

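The bar is held squarely; sprung pin tip at (399,50), housing end edge at row 178.

```bash
python3 - <<'E'
from h import *
s=dict(np.load("pics/gr1.npz")); I=np.eye(4)
for px,z in [((399,50),.0084),((344,178),-.0036),((456,178),-.0036),((399,167),.0084)]: print(atz(s,np.array(px)*.64,z,I).round(4))
# feasibility of tilted pose
import math
u=0.052+math.pi/2
for a in (.14,.0):
  R=Ro.from_quat(down(u))*Ro.from_euler('y',a)   # check sign: tool x axis z-component
  print(R.as_matrix()[:,0], manip.inverse_kinematics([.56,-.19,.17],R.as_quat()))
  R=Ro.from_quat(down(u))*Ro.from_euler('y',-a); print(R.as_matrix()[:,0])
E
```

```text
[0.106  0.0002 0.0084]
[ 0.07   -0.0136 -0.0036]
[ 0.07    0.0145 -0.0036]
[0.0727 0.0002 0.0084]
[-0.05146803  0.98887753  0.13954311] [ 0.65458446  0.44851595 -0.46982559  1.81349902  0.07660778  0.9624589
  0.22866321]
[-0.05146803  0.98887753 -0.13954311]
[-0.05197657  0.9986483   0.        ] [ 0.56821699  0.41318159 -0.44031521  1.85323764  0.21643715  0.92218205
  0.08078657]
[-0.05197657  0.9986483   0.        ]
```

```bash
cat >> h.py <<'E'
YAW=.052; C=np.array([.5607,-.1911,0]); e=np.array([-np.sin(YAW),np.cos(YAW),0]); U=np.array([0,0,1.])
def pose(y,z,c,a,yaw=YAW):  # sprung tip at C+y e, height z if compressed by c; tilt a nose down
    R=Ro.from_quat(down(yaw+np.pi/2))*Ro.from_euler('y',-a)
    return C+y*e+z*U-R.apply([.106-c,0,.0084]),R.as_quat()
def go(y,z,c,a,speed=.05,mf=None):
    p,o=pose(y,z,c,a); return manip.move_l(p,speed=speed,ori=o,max_force=mf)
def tip(): # free sprung tip from TCP, as (x-off, y, z) in yoke frame
    T=tcpT(); q=T[:3,:3]@[.106,0,.0084]+T[:3,3]-C; return np.array([q@np.array([e[1],-e[0],0]),q@e,q[2]]).round(4)
def F():
    v=[]
    for _ in range(5): v.append(status.get_ft_force()); manip.sleep(.02)
    f=np.mean(v,0); return np.array([f@np.array([e[1],-e[0],0]),f@e,f[2]])
E
python3 - <<'E'
from h import *
p,o=pose(.080,.235,0,.25); manip.move_pose(p,o); print(tip(),status.get_time_s())
go(.080,.1488,0,.25,.08); f0=F(); print(tip(),f0.round(2)); np.save("f0.npy",f0)
wrist("ap1")
print(go(.092,.1488,0,.25,.03,4), tip(),(F()-f0).round(2),status.get_time_s())
E
```

```text
[0.0004 0.081  0.235 ] 10.1
[0.0003 0.0799 0.1493] [-0.16  0.07 -3.61]
False [0.     0.0921 0.1488] [-0.13  0.15 -0.09] 12.0917
```

View pics/ap1.png

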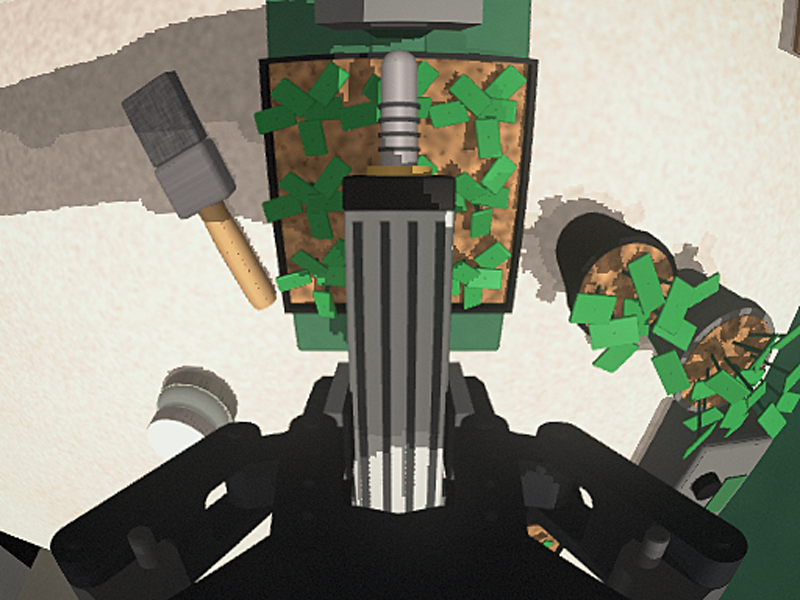

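The picture shows the pin tip at (399,52), centred on the holder (316 to 482); it has since entered the recess without contact.

```bash
python3 - <<'E'
from h import *
f0=np.load("f0.npy")
for c in (.004,.008,.012):
    st=go(.097,.1488,c,.25,.03,9)
    f=F()-f0; print(c,st,tip(),f.round(2), "comp est mm",((-f[1]-1)/.6).round(1))
    if st or np.linalg.norm(f)>11: break
print(status.get_time_s(),status.get_width())
E
```

```text
0.004 False [-0.      0.1006  0.1478] [ 0.57 -3.63 -0.76] comp est mm 4.4
0.008 False [-0.      0.1042  0.1469] [ 0.42 -5.44 -0.38] comp est mm 7.4
0.012 False [-0.      0.1077  0.1459] [ 0.1  -7.48  0.2 ] comp est mm 10.8
13.3583 0.026511819468898117
```

```bash
python3 - <<'E'
from h import *
f0=np.load("f0.npy")
def rep(n): 
    f=F()-f0; print(n,tip(),f.round(2),"axial",round(np.hypot(f[1],f[2]),2),flush=True); return f
for c in (.016,.018,.019):
    st=go(.097,.1490,c,.25,.03,8); f=rep(c)
    if st or np.hypot(f[1],f[2])>11.7: break
for a in (.2,.16,.13):
    st=go(.097,.1493,c,a,.03,5); f=rep(a)
    if st or np.linalg.norm(f)>15: break
print(status.get_time_s(),c)
E
```

```text
0.016 [-1.000e-04  1.111e-01  1.451e-01] [  0.37 -10.06  -0.18] axial 10.06
0.018 [-1.000e-04  1.128e-01  1.447e-01] [  0.65 -10.94   0.21] axial 10.94
0.019 [-0.      0.1137  0.1445] [  0.39 -11.44  -0.06] axial 11.44
0.2 [-0.0004  0.1128  0.1453] [  2.81 -10.26   1.11] axial 10.32
14.7 0.019
```

```bash
cat >> h.py <<'E'
def tilt(): return -np.arcsin(tcpT()[2,0])
def rep(n):
    f=F()-np.load("f0.npy"); print(n,tip(),"tilt",tilt().round(3),f.round(2),"ax",round(np.hypot(f[1],f[2]),2),flush=True); return f
E
python3 - <<'E'
from h import *
rep("now")
for a in (.2,.16,.13):
    st=go(.097,.1493,.019,a,.02,8); f=rep((a,st))
    if st or np.linalg.norm(f)>15: break
print(status.get_time_s(),status.get_width())
E
```

```text
now [-0.0004  0.1128  0.1453] tilt 0.199 [  2.51 -10.74   1.46] ax 10.84
(0.2, False) [-1.000e-04  1.139e-01  1.455e-01] tilt 0.202 [  1.09 -11.51  -1.19] ax 11.57
(0.16, False) [-1.000e-04  1.138e-01  1.462e-01] tilt 0.162 [  0.55 -11.38  -1.82] ax 11.53
(0.13, False) [-1.000e-04  1.139e-01  1.467e-01] tilt 0.132 [  1.06 -10.77  -1.99] ax 10.95
15.8917 0.026558796986989156
```

```bash
python3 - <<'E'
from h import *
for a in (.13,.10,.07,.04,.015,0):
    st=go(.097,.1495,.0203,a,.02,6); f=rep((a,st))
    if st or np.linalg.norm(f)>14.5: break
print(status.get_time_s(),status.get_width())
wrist("lv1")
E
```

```text
(0.13, False) [-1.000e-04  1.152e-01  1.468e-01] tilt 0.132 [  0.8  -12.13  -2.78] ax 12.44
(0.1, False) [-1.000e-04  1.152e-01  1.473e-01] tilt 0.102 [  0.59 -12.01  -3.03] ax 12.38
(0.07, False) [-1.000e-04  1.152e-01  1.478e-01] tilt 0.072 [  1.22 -11.66  -3.07] ax 12.05
(0.04, False) [-1.000e-04  1.152e-01  1.484e-01] tilt 0.042 [  0.72 -11.35  -3.86] ax 11.99
(0.015, False) [-1.000e-04  1.152e-01  1.489e-01] tilt 0.017 [  0.73 -12.04  -4.17] ax 12.74
(0, False) [-1.000e-04  1.153e-01  1.492e-01] tilt 0.002 [  0.9  -11.35  -4.23] ax 12.11
17.975 0.026693653355503798
```

```bash
python3 - <<'E'
from h import *
for c in (.018,.0155,.013,.010,.0075,.0065):
    st=go(.097,.1495,c,0,.02,6); f=rep((c,st))
    if st or f[1]>1: break
print(status.get_time_s(),status.get_width())
E
```

```text
(0.018, False) [-1.000e-04  1.133e-01  1.492e-01] tilt 0.002 [  0.31 -10.57  -4.55] ax 11.5
(0.0155, False) [-1.000e-04  1.110e-01  1.492e-01] tilt 0.001 [ 0.56 -8.9  -3.83] ax 9.69
(0.013, False) [-1.000e-04  1.088e-01  1.492e-01] tilt 0.001 [ 0.87 -7.81 -4.19] ax 8.87
(0.01, False) [-1.000e-04  1.061e-01  1.493e-01] tilt 0.001 [ 0.43 -6.2  -3.77] ax 7.26
(0.0075, False) [-1.000e-04  1.042e-01  1.494e-01] tilt 0.0 [-0.31 -4.76 -2.82] ax 5.53
(0.0065, False) [-0.      0.1035  0.1495] tilt 0.0 [-0.08 -5.17 -2.77] ax 5.86
20.1667 0.026169547821793215
```

```bash
python3 - <<'E'
from h import *
c=.0065
for c in (.0057,.005,.0043):
    st=go(.097,.1495,c,0,.02,6); f=rep((c,st))
    if st or f[1]>-3: break
for z in (.1485,.1475,.1468):
    st=go(.097,z,c,0,.02,4); f=rep((z,st))
    if st or f[2]>2: break
print(status.get_time_s())
s,T=wrist("lv2")
E
```

```text
(0.0057, False) [0.     0.1029 0.1495] tilt -0.0 [-0.7  -2.77 -2.05] ax 3.45
(0.1485, False) [1.000e-04 1.028e-01 1.486e-01] tilt -0.0 [-0.17 -1.73  0.03] ax 1.73
(0.1475, False) [0.0002 0.1028 0.1475] tilt -0.0 [ 1.96 -1.63  0.4 ] ax 1.67
(0.1468, False) [0.0002 0.1028 0.1469] tilt 0.0 [ 2.4  -0.5   2.83] ax 2.87
21.5
```

View pics/lv2.png

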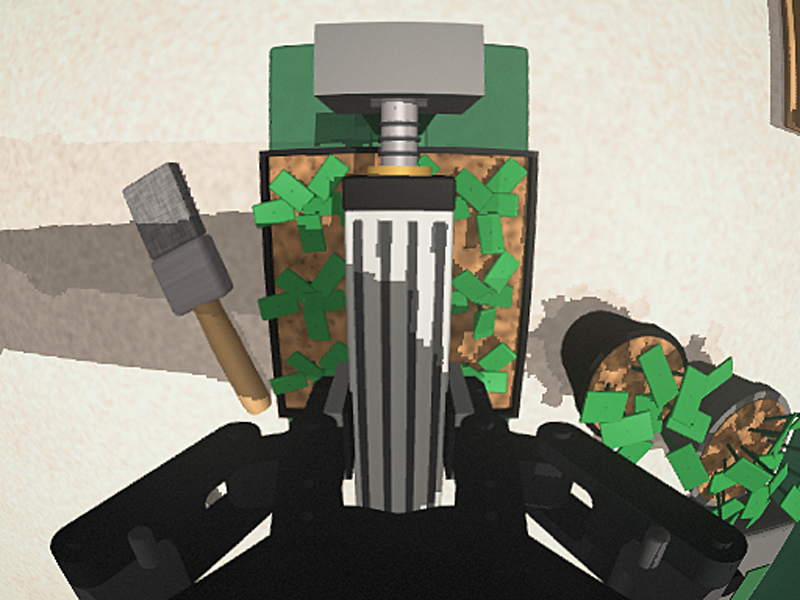

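Sprung pin sits in the holder at (399,100), bar square and level; the net axial force has gone to zero, so the rigid pin is on its floor. Releasing.

```bash
python3 - <<'E'
from h import *
manip.gripper_open(); manip.sleep(.3)
p=tcpT()[:3,3]; manip.move_l(p+[0,0,.08],speed=.06)
manip.move_l([p[0]-.03,p[1],p[2]+.17],speed=.15,ori=down(YAW))
s,T=wrist("fin"); print(status.get_time_s(),status.get_ft_force())
E
```

```text
25.7083 [ 0.26714608 -0.54822139 -0.94657497]
```

View pics/fin.png

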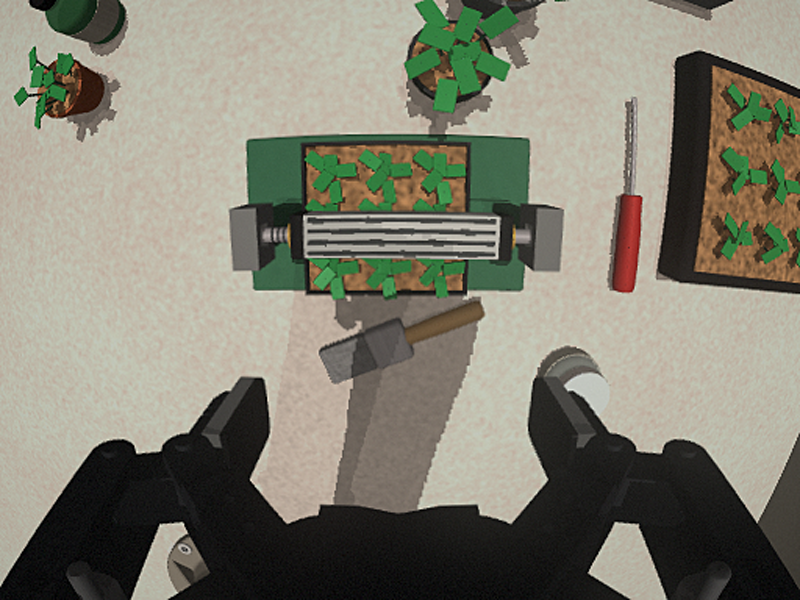

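The bar hangs level between both holders, pins at (275,234) and (522,234), and nothing around it has been disturbed.

```bash
python3 -c "
from rig import job; print(job.hand_in())"
```

```text
the job is handed in; nothing more can be done
None
```

The grow-light bar hangs level in the stand with a pin in each recess and its light face down; I handed the job in at about 26 s of the 51 s allowed, and the hand-in call returned no verdict.

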